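# Unlock the calibration dock's cam and slide the cartridge home

### The arm

A 7-joint arm with a two-finger parallel gripper is mounted at the origin on the work surface. World frame = base frame: x ahead of the robot, y to its left, z up, the work surface at z = 0. Lengths are in m, angles in rad, forces in N, time in s.
With the tool pointing down it reaches from about 0.425 to 0.875 m from the base axis. Payload 8.4 kg.
Tool frame: the origin (TCP) lies midway between the tips of the shut fingers; the grasp point (between the pads) lies 19 mm behind it; z points along the fingers, y is the direction in which the jaws open and shut (so a half turn about z gives the same grasp; the last joint's range is limited). The gripper opens to 85 mm and grips with 20 to 120 N. Pads are 22 mm wide; open, the fingers measure 114 mm over their backs; the gripper's body (76 mm by 85 mm) begins 54 mm behind the grasp point. The pads swing forward as they close: fully open they stand 13 mm farther back than shut.
Start: joints at [-1.383, 0.333, 0.04, 1.465, -0.013, 1.343, -0.059], TCP at [0.184, 0.623, 0.231] pointing down, gripper open.
Joint ranges: [-2.58, 2.58], [-0.38, 2.09], [-1.3, 1.39], [0.25, 2.4], [-1.5, 4.64], [0.08, 2.09], [-2.65, 2.65]. Speed limits (rad/s): [2.22, 2.22, 2.79, 2.79, 3.14, 3.14, 3.14].

### API

Orientations are given as [roll, pitch, yaw] about the fixed x, y, z axes, in that order (R = Rz(yaw) Ry(pitch) Rx(roll)).
In Python, from cell import manip, optics gives the robot as it stands.
- The arm moves only by the tool carry_out, never from a script. Its argument "deltas" is a list of rows, each a list of 3 entries, a list of its own where there are three numbers: the turn, a rotation vector about the tool's x, y, z in rad, then the shift along the tool's x, y, z in mm, then the finger opening in mm, from 0 to 85.4. In form: [[[ax, ay, az], [tx, ty, tz], fingers], ...]. A call has 1 to 10 rows; each row shifts and turns the pose as measured when the row begins, along the tool's axes as they then stand; what a row does not reach is not made up. A row lasts 1/10 s, in which the tool goes at most 50 mm and 8.59 degrees, less where a joint would pass 70% of its speed; a pose out of reach is approached as far as the arm can. A call with a gripper value outside its range is refused whole. The fingers move at their own pace and stop on an object; "newtons" is the grip in N (left out, the last holds). Time passes only in rows, so rows that do not move let the fingers close. It gives the time, the measured TCP pose, the force and the opening at its end, in the units of the state.
- manip.sense(): the state, without advancing time (a new reading comes with each control period).
- optics.camera(name): name is "scene" or "top" or "wrist"; returns a dict with "img" (384x512x3 uint8, red, green, blue), "K" (3x3 intrinsics, pixels), "dist" ([k1, k2, p1, p2, k3] as OpenCV has them; the pictures are not rectified), "cam_to_world" (4x4, takes a point from camera to world coordinates). Camera axes: x right, y down, z forward; pixel columns grow to the right and rows downward; lengths in m; the calibration is good to about 2 mm. A picture is of the moment at which its call begins. There is no depth.
- manip.hand_in(): hands the job in, once; it reports no verdict.
The state is a dict: "time": time; "joint_pos": joint angles; "joint_velocities": joint speeds; "joint_efforts": joint torques, N m; "tcp_pos": TCP position; "ee_rot": TCP orientation; "wrist_force": force on the tool from outside, world axes, zero at the start; "ft_torque": the same for the moment, N m; "grip_width": opening from 0.0 (shut) to 1.0 (fully open).
Only numpy, scipy, OpenCV 4.12 (cv2) and the standard library are available. Lean on these libraries where they do the work, as an engineer would, in place of code of your own. Each camera call takes 0.05 s, during which the arm holds its last target.

### The job

On the white calibration dock, push the cam plate round by its orange peg until the peg stands at the green mark, so that the cam's low point faces the blue slide; only then push the slide forward by its upright rear plate until it is fully home in the cam. Nothing is to be picked up: the pink cartridge rides along seated in the slide, and everything else on the dock and the counter stays where it is. Finish with the hand clear.

Things in the scene. Friction and masses are not known exactly. Their poses are not given: they have to be found in the camera images.
- dock: fixed white calibration dock on the counter, base plate 290 mm long (x) x 220 mm wide, top 12 mm high. Origin at counter level, 5 mm behind the plate's centre; x = the slide's forward direction (rear plate towards cam), y left, z up. Turned up to 0.45 rad either way. Guide rails either side of the slide, tops 28 mm high, from x = -125 to 0 mm; teal reader block, top 46 mm high, at x -20, y -60 mm
- cam_axle (a point): centre of the cam plate's top face, on its upright axle at dock x = 70 mm, y = 0, 34 mm above the counter. Aluminium plate of 50 mm radius but for a low notch opposite the peg (80 degrees wide at the rim, 18 mm radius at the bottom); hub top 43 mm above the counter. The full radius blocks the slide after about 10 mm; its roller enters freely with the cam within 0.2 rad of 0
- cam (a joint): angle of the cam plate, rad, counter-clockwise from above positive; 0 = low notch faces the slide, peg at the green mark on the far side of the axle from the slide. Starts between 0.8 and 2.0: turn it clockwise. Stops at -1.2 and 2.4, so it can be overshot. Stiff (0.12 N m, about 2 N at the peg); stays where it is left
- peg (a point): centre of the top of the orange peg: upright round peg 16 mm in diameter, 60 mm from the cam axle, from the cam's top face (34 mm above the counter) to 87 mm above it; moves with the cam
- dock_mark (a point): centre of the green bar mark (22 mm across the dock, 11 mm along it), on the base plate 73.5 mm beyond the cam axle along the dock's x (13.5 mm beyond the peg's place at cam = 0), 13 mm above the counter
- slide (a joint): travel of the blue slide along the dock's x, m: 0 = fully back, as at the start, 0.040 = fully home against its stop with its brass roller in the cam's low notch. Drag about 2.5 N plus 15 N per m/s; it stays where it is left
- push_face (a point): centre of the upper part of the rear face of the slide's upright rear plate (yellow patch), 65 mm above the counter; the plate is blue, 72 mm wide, 8 mm thick, top 86 mm above the counter; the face looks along the dock's -x and is at dock x = -86 mm with the slide back. Push it along the dock's +x
- seat (a point): centre of the floor of the grey square cup on the slide (44 mm outside, walls 4 mm thick, 8 mm high inside) in which the cartridge stands; 36 mm ahead of the push face, 33 mm above the counter
- cartridge: closed pink vial with white cap, 32 mm across, 48 mm tall, about 60 g, standing loose in the slide's grey cup with 2 mm play; origin at centre of underside. Its top is 81 mm above the counter
- spare_pink: spare closed vial standing loose on the dock's base plate beside the slide, to its left or right: pink body 32 mm across, black cap, 48 mm tall; origin at centre of underside
- spare_yellow: the same with a yellow body, standing on the other side of the slide
- rinse_bottle: pink bottle with white cap, 64 mm across, 150 mm tall, standing on the counter to the left; origin at centre of underside
- buffer_bottle: yellow bottle with white cap, 64 mm across, 140 mm tall, standing on the counter to the left; origin at centre of underside
- swab_cup: white open cup, 72 mm across, 70 mm tall, on the counter to the left; origin at centre of underside
- wipes: green pack of wipes, 120 x 200 x 60 mm, on the counter to the right; origin at centre of underside
- probe: black probe handle with a white end, about 145 mm long and 25 mm thick, lying on the counter to the right; origin on its underside
Not all that is in view belongs to the job. What is shaped like the cartridge but purple or turquoise is not meant.

How it is judged:
On the way, in this order (a step that is already met when the one before it is completed fails the run):
1. the cam is turned to its low point while the slide is still back (value of joint cam between -0.24 and 0.24 rad and value of joint slide below 0.014 m), for 0.2 s.
2. the slide is pushed fully home (value of joint cam between -0.24 and 0.24 rad and value of joint slide above 0.037 m), for 0.2 s.
At the end, for the whole second after the job is handed in: The cam is within 0.24 rad of its low point, the slide is within 3 mm of fully home (40 mm) and at rest, the cartridge stands upright (within 0.15 rad) on the floor of its cup, within 8 mm of its centre, and every other loose thing is within 30 mm of where it began (all of step 2 and velocity of joint slide between -0.005 and 0.005 m/s and horizontal distance between cartridge and seat below 0.008 m and z of cartridge in the frame of seat below 0.006 m and angle between cartridge's own z axis and vertical below 0.15 rad and linear speed of cartridge below 0.02 m/s and distance of each of spare_pink, spare_yellow, rinse_bottle, buffer_bottle, swab_cup, wipes, probe from where it was at the start of the episode below 0.03 m); the robot touches nothing.
It fails at once if the cartridge is lifted out of its cup or tipped (z of cartridge in the frame of seat above 0.008 m or angle between cartridge's own z axis and vertical above 0.3 rad).
It fails at once if another loose thing is lifted or moved by more than 30 mm or knocked over (distance of any of spare_pink, spare_yellow, rinse_bottle, buffer_bottle, swab_cup, wipes, probe from where it was at the start of the episode above 0.03 m or angle between any of spare_pink, spare_yellow, rinse_bottle, buffer_bottle, swab_cup, wipes, probe's own z axis and vertical above 0.5 rad).
It also fails if it takes over 54 s, if anything falls off the work surface, if the arm or the gripper's body presses on something with over 40 N, if the wrist force passes 120 N, or if a joint passes its speed limit or range.

## Working session

There is one attempt and no reset: what is moved stays moved. The work goes in short steps, Python scripts to look and compute and a tool call to move; the robot and the scene stay as the last step left them, time stands still between calls to the robot, and variables do not carry over. Pictures are saved under pics/ and viewed, and the job is handed in when it is done.

Besides the shell and the picture viewer there is one more tool, called as name(argument=value, ...) on one line, values as JSON. carry_out: Moves the arm, as the interface text tells. Its arguments: {"type":"object","properties":{"deltas":{"type":"array","items":{"type":"array"}},"newtons":{"type":"number"}},"required":["deltas"]}

```bash
mkdir -p pics; python3 - <<'E'
from cell import manip, optics
import cv2,numpy as np
s=manip.sense()
for k,v in s.items(): print(k,np.round(v,4))
for n in ["scene","top","wrist"]:
    c=optics.camera(n); cv2.imwrite(f"pics/{n}0.png",c["img"][:,:,::-1]); 
    print(n,np.round(c["K"],1).tolist(),np.round(c["dist"],3),np.round(c["cam_to_world"],3).tolist())
E
```

```text
time 0.0
joint_pos [-1.3832  0.3339  0.0399  1.4663 -0.0134  1.3433 -0.0585]
joint_velocities [ 0.0006  0.0005 -0.0004 -0.0002 -0.0013  0.0018 -0.0007]
joint_efforts [ 2.00000e-04 -6.58544e+01  1.36550e+00 -4.05561e+01  1.67000e-02
  1.26000e-02  0.00000e+00]
tcp_pos [0.1838 0.623  0.2304]
ee_rot [-3.1400e+00  1.0000e-04  2.8548e+00]
wrist_force [-0.1372  0.0854 -0.4477]
ft_torque [ 0.0789 -0.0352 -0.0509]
grip_width 1.0004
scene [[431.0, 0.0, 254.4], [0.0, 431.0, 194.7], [0.0, 0.0, 1.0]] [-0.045  0.     0.     0.     0.   ] [[0.221, 0.753, -0.619, 1.312], [0.975, -0.175, 0.135, -0.163], [-0.007, -0.634, -0.773, 1.065], [0.0, 0.0, 0.0, 1.0]]
top [[353.9, 0.0, 255.7], [0.0, 353.9, 192.7], [0.0, 0.0, 1.0]] [-0.097  0.     0.     0.     0.   ] [[-0.022, -0.998, 0.055, 0.469], [-1.0, 0.022, 0.001, 0.003], [-0.002, -0.055, -0.998, 1.271], [0.0, 0.0, 0.0, 1.0]]
wrist [[286.1, 0.0, 256.6], [0.0, 286.1, 191.9], [0.0, 0.0, 1.0]] [-0.041  0.     0.     0.     0.   ] [[0.282, 0.908, 0.308, 0.105], [0.959, -0.267, -0.093, 0.648], [-0.002, 0.322, -0.947, 0.373], [0.0, 0.0, 0.0, 1.0]]
```

View pics/scene0.png

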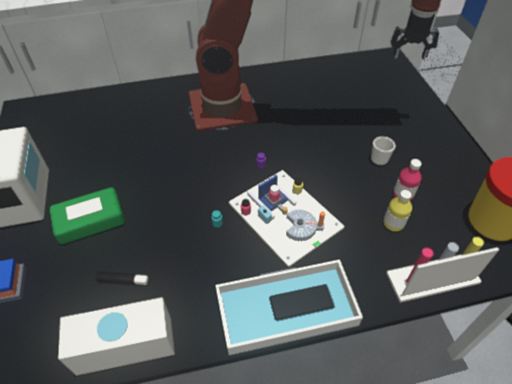

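View pics/top0.png

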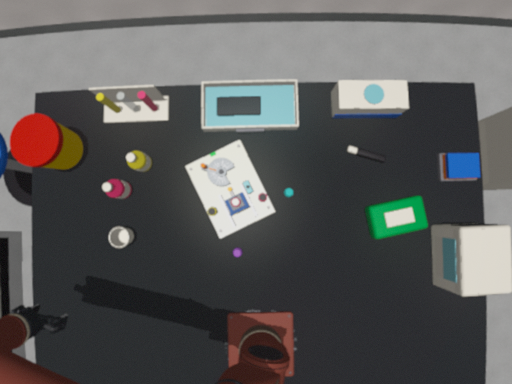

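View pics/wrist0.png

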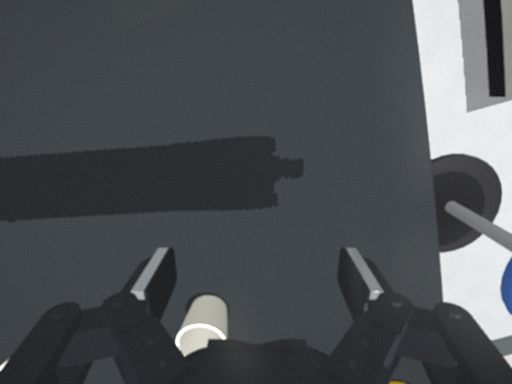

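The scene view shows the dock around (285,215): blue slide at (270,190), orange peg at (322,213), green mark at (317,244). In the top view the dock is around (230,190) with the peg at about (204,166). Next: enlarged crops and the measurements.

```bash
cat > h.py <<'E'
from cell import manip, optics
import cv2,numpy as np
def ray(c,uv):
    p=cv2.undistortPoints(np.array([[uv]],float),c["K"],c["dist"])[0,0]
    T=c["cam_to_world"]; d=T[:3,:3]@np.array([p[0],p[1],1]); return T[:3,3],d
def onz(c,uv,z):
    o,d=ray(c,uv); return o+d*(z-o[2])/d[2]
def proj(c,P):
    T=np.linalg.inv(c["cam_to_world"]); r,_=cv2.Rodrigues(T[:3,:3])
    return cv2.projectPoints(np.atleast_2d(np.array(P,float)),r,T[:3,3],c["K"],c["dist"])[0][:,0]
def blobs(img,lo,hi,box=None,amin=4):
    hsv=cv2.cvtColor(img,cv2.COLOR_RGB2HSV); m=cv2.inRange(hsv,np.array(lo),np.array(hi))
    if box is not None:
        k=np.zeros_like(m);x0,y0,x1,y1=box;k[y0:y1,x0:x1]=255;m&=k
    n,l,s,ce=cv2.connectedComponentsWithStats(m)
    return [(s[i].tolist(),np.round(ce[i],2).tolist()) for i in range(1,n) if s[i,4]>=amin]
E
python3 - <<'E'
from h import *
cs=optics.camera("scene");ct=optics.camera("top")
np.save("pics/s.npy",cs["img"])
a=cs["img"][160:270,205:355];b=ct["img"][130:245,175:305]
cv2.imwrite("pics/sc.png",cv2.resize(a,None,fx=5,fy=5,interpolation=cv2.INTER_CUBIC)[:,:,::-1])
cv2.imwrite("pics/tc.png",cv2.resize(b,None,fx=5,fy=5,interpolation=cv2.INTER_CUBIC)[:,:,::-1])
for nm,c,box in(("scene",cs,(225,165,350,265)),("top",ct,(180,135,280,240))):
    print(nm,"green",blobs(c["img"],(45,100,60),(75,255,255),box))
    print(nm,"orange",blobs(c["img"],(5,130,120),(15,255,255),box))
    print(nm,"yel",blobs(c["img"],(20,120,100),(35,255,255),box))
    print(nm,"blue",blobs(c["img"],(105,120,40),(130,255,255),box))
    print(nm,"pink",blobs(c["img"],(160,120,60),(179,255,255),box))
    m=cv2.inRange(cv2.cvtColor(c["img"],cv2.COLOR_RGB2HSV),(0,0,110),(179,60,255))
    k=np.zeros_like(m);k[box[1]:box[3],box[0]:box[2]]=255;m&=k
    cn=max(cv2.findContours(m,0,2)[0],key=cv2.contourArea);r=cv2.minAreaRect(cn);q=cv2.boxPoints(r)
    ap=cv2.approxPolyDP(cv2.convexHull(cn),4,True)[:,0]
    P=np.array([onz(c,p,.012)[:2] for p in ap.astype(float)]);print(ap.tolist(),np.round(P,3).tolist(),np.round(np.linalg.norm(P-np.roll(P,-1,0),axis=1),3))
E
```

```text
scene green [([313, 241, 6, 5, 16], [315.75, 243.25])]
scene orange [([319, 212, 5, 14, 42], [321.07, 218.02])]
scene yel [([294, 183, 9, 10, 46], [297.48, 187.37])]
scene blue [([259, 176, 17, 12, 34], [266.88, 181.97]), ([282, 194, 5, 6, 8], [284.5, 197.0]), ([260, 197, 13, 12, 46], [266.07, 202.5])]
scene pink [([269, 191, 11, 10, 62], [273.63, 195.69]), ([241, 204, 9, 11, 69], [245.45, 209.07])]
[[281, 170], [344, 226], [292, 264], [286, 264], [229, 203]] [[0.385, 0.13], [0.647, 0.255], [0.736, 0.068], [0.732, 0.052], [0.483, -0.063]] [0.29  0.207 0.017 0.275 0.217]
top green [([210, 151, 5, 5, 13], [212.23, 153.0])]
top orange [([202, 164, 4, 4, 9], [203.56, 165.78])]
top yel [([229, 188, 2, 2, 4], [229.5, 188.5]), ([215, 209, 1, 4, 4], [215.0, 210.5])]
top blue [([227, 194, 21, 20, 52], [238.83, 205.02])]
top pink []
[[239, 139], [275, 212], [219, 238], [185, 165]] [[0.734, 0.059], [0.469, -0.063], [0.381, 0.137], [0.644, 0.256]] [0.292 0.219 0.289 0.216]
```

View pics/sc.png

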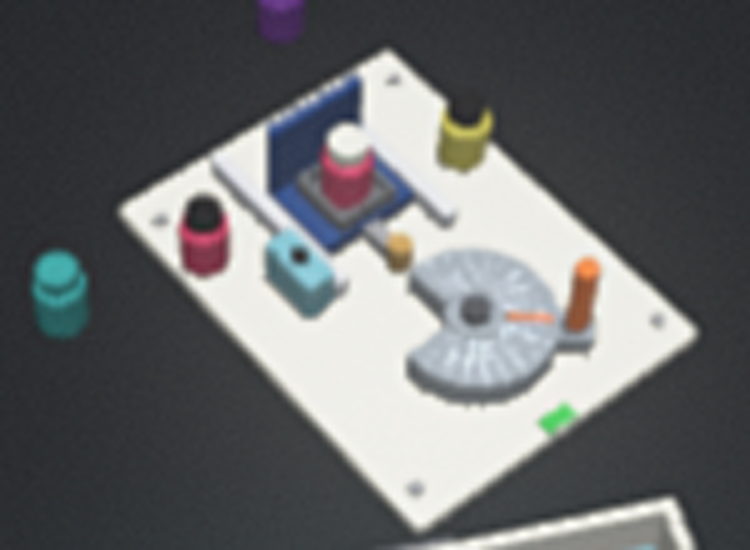

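View pics/tc.png

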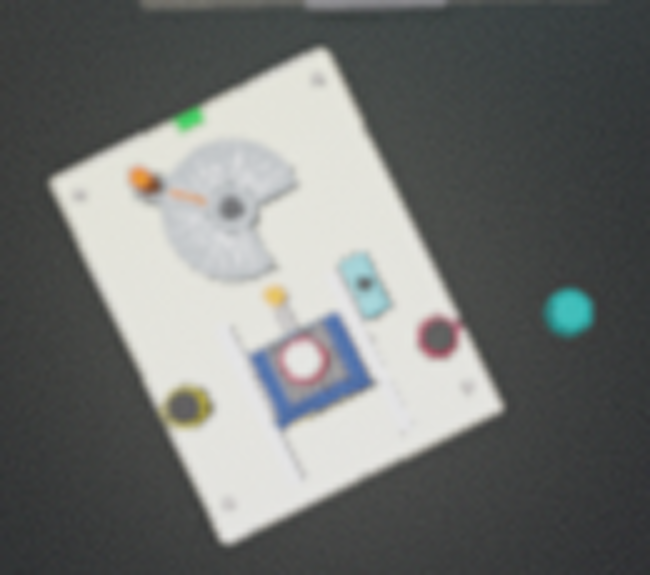

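The crops show the peg's orange top at scene (322,213) and top (203.5,165.8), and the green mark at scene (316.5,243.5) and top (212.5,153.5). The slide, with the white-capped pink cartridge in its grey cup, is at top (236,202). The black-capped pink vial at top (262,197) is the spare. Now computing the dock frame, with checks.

```bash
python3 - <<'E'
from h import *
from scipy.optimize import least_squares
cs=optics.camera("scene");ct=optics.camera("top")
A=np.array([[150,110],[150,-110],[-150+10,-110],[-140,110]])/1000.; 
A=np.array([[.150,-.110],[-.140,-.110],[-.140,.110],[.150,.110]])
T=np.array([[.734,.059],[.469,-.063],[.381,.137],[.644,.256]])
S=np.array([[.738,.060],[.483,-.063],[.385,.130],[.647,.255]])
for nm,B in(("top",T),("scene",S)):
    f=lambda p:(A@np.array([[np.cos(p[2]),np.sin(p[2])],[-np.sin(p[2]),np.cos(p[2])]])+p[:2]-B).ravel()
    r=least_squares(f,[.55,.1,.4]);print(nm,np.round(r.x,4),np.round(r.fun,4))
def tri(a,b):
    o1,d1=ray(cs,a);o2,d2=ray(ct,b);M=np.stack([d1,-d2],1)
    t=np.linalg.lstsq(M,o2-o1,rcond=None)[0];p,q=o1+t[0]*d1,o2+t[1]*d2
    return (p+q)/2,np.linalg.norm(p-q)
print("mark",onz(cs,(316.2,243.6),.013),onz(ct,(212.4,153.7),.013))
print("hub",onz(cs,(300,221.7),.043),onz(ct,(221.3,171.7),.043))
pt=(205+585/5,160+266/5);pb=(175+138/5,130+178/5)
print("peg tri",tri(pt,pb),onz(cs,pt,.087),onz(ct,pb,.087))
E
```

```text
top [0.5524 0.0952 0.4258] [ 0.0005 -0.002   0.0014  0.0002 -0.0015  0.0005 -0.0004  0.0013]
scene [0.5587 0.0933 0.4495] [ 0.0036 -0.0006 -0.0026 -0.0036 -0.0001  0.0016 -0.0009  0.0026]
mark [0.68775781 0.1544205  0.013     ] [0.68243439 0.15602149 0.013     ]
hub [0.62265303 0.12271932 0.043     ] [0.61313    0.12207948 0.043     ]
peg tri (array([0.63155257, 0.18251652, 0.07765573]), np.float64(0.0007525204474454286)) [0.6380309 0.1796268 0.087    ] [0.63018507 0.18074455 0.087     ]
```

Both views agree that cam ≈ 0.87 rad and dock yaw ≈ 0.43. They differ by about 5 mm in x, so I'll refine with the wrist camera. Moving above the peg at the present height of 0.23 m, which clears the 0.15 m bottles.

carry_out(deltas=[[[0, 0, 0], [-20, -10, 0], 85], [[0, 0, 0], [-43, -23, 0], 85], [[0, 0, 0], [-43, -23, 0], 85], [[0, 0, 0], [-43, -23, 0], 85], [[0, 0, 0], [-43, -23, 0], 85], [[0, 0, 0], [-43, -23, 0], 85], [[0, 0, 0], [-43, -23, 0], 85], [[0, 0, 0], [-43, -23, 0], 85], [[0, 0, 0], [-43, -23, 0], 85], [[0, 0, 0], [-43, -23, 0], 85]])

```text
time: 1.35
tcp_pos: [0.5158, 0.2987, 0.2299]
ee_rot: [3.138, -0.003, 2.871]
wrist_force: [0.9, 1.1, 0.7]
grip_width: 0.991
```

carry_out(deltas=[[[0, 0, 0], [-43, -23, 0], 85], [[0, 0, 0], [-43, -23, 0], 85], [[0, 0, 0], [-30, -15, 0], 60], [[0, 0, 0.145], [0, 0, 0], 60], [[0, 0, 0.145], [0, 0, 0], 60], [[0, 0, 0.145], [0, 0, 0], 60], [[0, 0, 0.145], [0, 0, 0], 60], [[0, 0, 0.145], [0, 0, 0], 60], [[0, 0, 0.145], [0, 0, 0], 60], [[0, 0, 0.145], [0, 0, 0], 60]])

```text
time: 2.35
tcp_pos: [0.6195, 0.194, 0.2295]
ee_rot: [3.14, 0.0, 1.818]
wrist_force: [0.0, -0.7, -0.3]
grip_width: 0.698
```

carry_out(deltas=[[[0, 0, 0.145], [0, 0, 0], 50], [[0, 0, 0.145], [0, 0, 0], 50], [[0, 0, 0.145], [0, 0, 0], 50], [[0, 0, 0.145], [0, 0, 0], 50], [[0, 0, 0.145], [0, 0, 0], 50], [[0, 0, 0.145], [0, 0, 0], 50], [[0, 0, 0.1], [0, 0, 0], 50], [[0, 0, 0], [0, 0, 0], 50]])

```text
time: 3.15
tcp_pos: [0.619, 0.1949, 0.2294]
ee_rot: [3.141, -0.001, 0.81]
wrist_force: [-0.0, -0.6, 0.2]
grip_width: 0.583
```

```bash
python3 - <<'E'
from h import *
s=manip.sense()
for k in("time","joint_pos","tcp_pos","ee_rot","wrist_force","grip_width"): print(k,np.round(s[k],4))
c=optics.camera("wrist");np.savez("pics/w1.npz",**c);cv2.imwrite("pics/w1.png",c["img"][:,:,::-1])
print(np.round(c["cam_to_world"],3))
E
```

```text
time 3.15
joint_pos [-0.9207  0.3945  0.7338  1.4998 -0.2674  1.349  -0.9268]
tcp_pos [0.619  0.1949 0.2294]
ee_rot [ 3.1414e+00 -9.0000e-04  8.1050e-01]
wrist_force [-0.0368 -0.6483  0.2185]
grip_width 0.5835
[[ 0.725 -0.652 -0.221  0.677]
 [-0.689 -0.686 -0.234  0.256]
 [ 0.     0.322 -0.947  0.372]
 [ 0.     0.     0.     1.   ]]
```

View pics/w1.png

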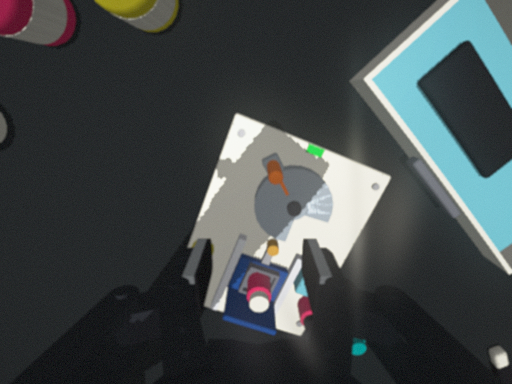

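The wrist view shows the peg top near (277,182), hub (293,208), green mark (315,151), cartridge cap (258,299) and dock corners (237,114) and (390,178).

```bash
python3 - <<'E'
from h import *
c=dict(np.load("pics/w1.npz"))
im=c["img"]
box=(200,100,400,345)
print("green",[(b,np.round(onz(c,b[1],.013),4)) for b in blobs(im,(45,100,60),(75,255,255),box)])
print("or",blobs(im,(3,130,60),(14,255,255),(255,140,310,235)))
for nm,uv in(("c1",(237,114)),("c2",(390,178))): print(nm,onz(c,uv,.012))
print("hub",onz(c,(293.5,208),.043))
cv2.imwrite("pics/w1c.png",cv2.resize(im[100:260,225:400],None,fx=4,fy=4,interpolation=cv2.INTER_CUBIC)[:,:,::-1])
E
```

```text
green [(([307, 144, 17, 14, 137], [314.82, 150.23]), array([0.6849, 0.1574, 0.013 ]))]
or [([268, 161, 20, 34, 301], [275.49, 174.18])]
c1 [0.64469657 0.25674323 0.012     ]
c2 [0.73380445 0.06039053 0.012     ]
hub [0.61879632 0.12843794 0.043     ]
```

View pics/w1c.png

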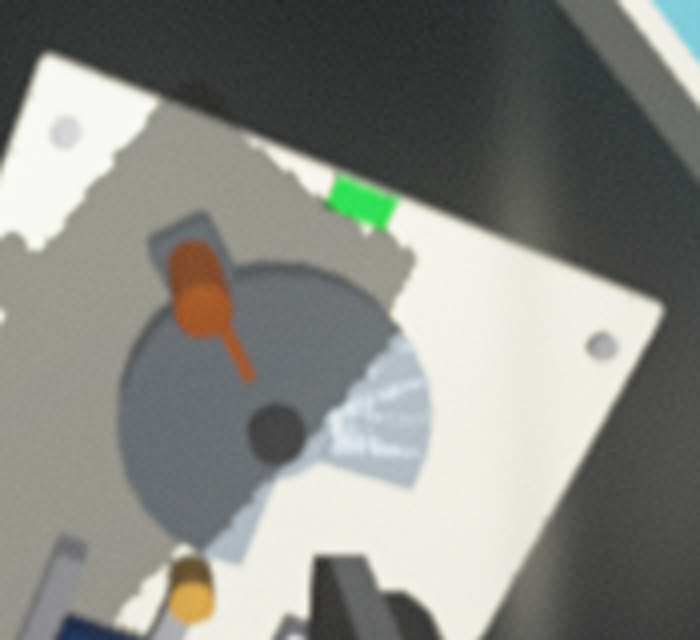

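```bash
python3 - <<'E'
from h import *
c=dict(np.load("pics/w1.npz"))
p=onz(c,(275.4,177.4),.087);h=onz(c,(293.9,208.1),.043);print(p,h,np.linalg.norm((p-h)[:2]))
for a in (h[:2],np.array([.617,.126])):
    d=p[:2]-a;print(np.linalg.norm(d),np.arctan2(d[1],d[0])-.426)
E
```

```text
[0.6354495 0.1841208 0.087    ] [0.61906799 0.12799529 0.043     ] 0.058467314344861465
0.058467314344861465 0.8608122157207703
0.06097877760932472 0.8374229919340042
```

Peg at (0.6355, 0.184), 0.061 m from the axle (0.060 given), so cam ≈ 0.85. Lowering the open jaws around it as a loose cage.

carry_out(deltas=[[[0, 0, 0], [3, 20, 0], 50], [[0, 0, 0], [0, 0, 30], 50], [[0, 0, 0], [0, 0, 40], 50], [[0, 0, 0], [0, 0, 40], 50], [[0, 0, 0], [0, 0, 15], 50], [[0, 0, 0], [0, 0, 0], 50]])

```text
time: 3.8
tcp_pos: [0.6378, 0.1842, 0.1028]
ee_rot: [3.14, -0.005, 0.835]
wrist_force: [0.9, -0.5, 0.9]
grip_width: 0.583
```

```bash
python3 - <<'E'
from h import *
s=manip.sense()
for k in("time","tcp_pos","ee_rot","wrist_force","grip_width"): print(k,np.round(s[k],4))
c=optics.camera("wrist");cv2.imwrite("pics/w2.png",c["img"][:,:,::-1])
E
```

```text
time 3.8
tcp_pos [0.6378 0.1842 0.1028]
ee_rot [ 3.1404 -0.0055  0.835 ]
wrist_force [ 0.8636 -0.488   0.8966]
grip_width 0.5831
```

View pics/w2.png

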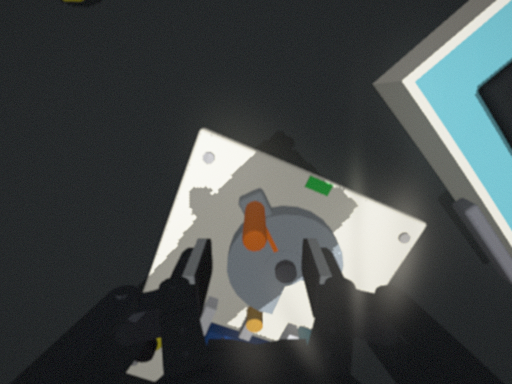

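The peg top (255,240) is centred between the pads (~200 and ~310). Going down to z≈0.05, narrowing the cage and pushing along the arc.

carry_out(deltas=[[[0, 0, 0], [0, 0, 25], 50], [[0, 0, 0], [0, 0, 25], 40], [[0, 0, 0], [0, 0, 0], 28], [[0, 0, 0], [0, 0, 0], 28], [[0, 0, 0], [0, 0, 0], 28]])

```text
time: 4.35
tcp_pos: [0.645, 0.1865, 0.0645]
ee_rot: [3.134, -0.019, 0.84]
wrist_force: [-0.5, -0.2, -0.5]
grip_width: 0.327
```

carry_out(deltas=[[[0, 0, 0], [2, 5, 0], 28], [[0, 0, 0], [2, 6, 0], 28], [[0, 0, 0], [1, 6, 0], 28], [[0, 0, 0], [0.5, 6, 0], 28], [[0, 0, 0], [0, 6, 0], 28], [[0, 0, 0], [-0.5, 6, 0], 28], [[0, 0, 0], [-1, 6, 0], 28], [[0, 0, 0], [0, 0, 0], 28]])

```text
time: 5.15
tcp_pos: [0.683, 0.1652, 0.0683]
ee_rot: [3.135, -0.027, 0.843]
wrist_force: [0.6, 1.0, -0.8]
grip_width: 0.324
```

```bash
python3 - <<'E'
from h import *
s=manip.sense()
for k in("time","tcp_pos","ee_rot","wrist_force","grip_width"): print(k,np.round(s[k],4))
c=optics.camera("wrist");cv2.imwrite("pics/w3.png",c["img"][:,:,::-1])
E
```

```text
time 5.15
tcp_pos [0.683  0.1652 0.0683]
ee_rot [ 3.1355 -0.0269  0.8433]
wrist_force [ 0.5978  0.9742 -0.8006]
grip_width 0.3241
```

View pics/w3.png

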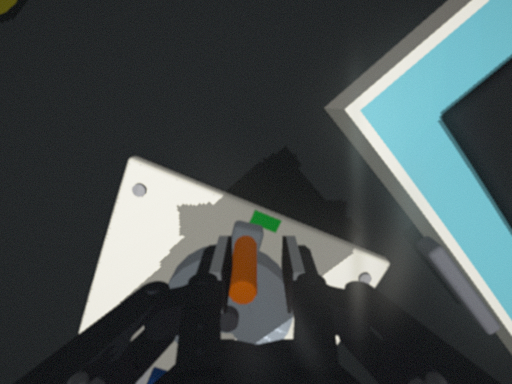

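The peg has turned with the left (trailing) finger against it. The tool sits higher than commanded (z 0.068) and further out, so I'm checking the joints.

```bash
python3 - <<'E'
from h import *
s=manip.sense()
for k in("joint_pos","joint_velocities","tcp_pos","ft_torque"): print(k,np.round(s[k],3))
c=optics.camera("wrist");im=c["img"]
print(blobs(im,(3,130,60),(14,255,255),(200,220,310,320)),blobs(im,(45,100,60),(75,255,255)))
for uv in((243,293),):
    p=onz(c,uv,.087);d=p[:2]-[.617,.126];print(p,np.linalg.norm(d),np.arctan2(d[1],d[0])-.426)
E
```

```text
joint_pos [-0.749  0.616  0.646  1.546 -0.415  1.092 -0.734]
joint_velocities [-0.009 -0.006  0.001  0.011  0.008  0.003 -0.006]
tcp_pos [0.683 0.165 0.068]
ft_torque [ 0.099 -0.049 -0.027]
[([228, 236, 29, 68, 1551], [243.73, 270.69])] [([251, 211, 30, 21, 356], [265.36, 220.8])]
[0.66834869 0.16006094 0.087     ] 0.06161846806079666 0.15968648131087088
```

```bash
python3 - <<'E'
from h import *
from scipy.spatial.transform import Rotation as R
s=manip.sense();r=R.from_euler("xyz",s["ee_rot"]);d=R.from_euler("xyz",[np.pi,0,.84])
print((r.inv()*d).as_rotvec())
print(r.inv().apply(np.array([.6761,.1469,.055])-s["tcp_pos"])*1000)
E
```

```text
[ 0.00584411 -0.02622586  0.0034802 ]
[-18.35475773   7.46455831  12.8417811 ]
```

carry_out(deltas=[[[0, -0.026, 0], [-6, 0, 4], 28], [[0, 0, 0], [-6, 0, 4], 28], [[0, 0, 0], [-3, 2, 4], 28], [[0, 0, 0], [-2, 3, 0], 28], [[0, 0, 0], [0, 0, 0], 28]])

```text
time: 5.75
tcp_pos: [0.6735, 0.1471, 0.0552]
ee_rot: [3.136, 0.004, 0.843]
wrist_force: [-1.1, 0.8, 0.2]
grip_width: 0.325
```

```bash
cat > st.py <<'E'
from h import *
from scipy.spatial.transform import Rotation as R
import sys
s=manip.sense()
for k in("time","tcp_pos","ee_rot","wrist_force","grip_width"): print(k,np.round(s[k],4))
n=sys.argv[1]
c=optics.camera("wrist");cv2.imwrite(f"pics/{n}.png",c["img"][:,:,::-1])
r=R.from_euler("xyz",s["ee_rot"])
if len(sys.argv)>2:
    t=np.array(eval(sys.argv[2]));yaw=t[3];d=R.from_euler("xyz",[np.pi,0,yaw])
    print("rotvec",np.round((r.inv()*d).as_rotvec(),3),"shift",np.round(r.inv().apply(t[:3]-s["tcp_pos"])*1000,1))
E
python3 st.py w4 "[.6761,.1469,.055,.84]"
```

```text
time 5.75
tcp_pos [0.6735 0.1471 0.0552]
ee_rot [3.1359 0.0037 0.8432]
wrist_force [-1.1183  0.8045  0.1684]
grip_width 0.3248
rotvec [0.006 0.004 0.003] shift [1.6 2.1 0.2]
```

View pics/w4.png

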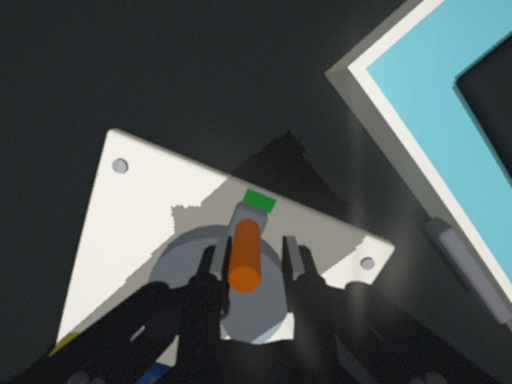

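The peg's tab (250,208) is still slightly left of the mark (260,200). A small further push, then open, rise straight up and check.

carry_out(deltas=[[[0, 0, 0], [0, 3, 0], 28], [[0, 0, 0], [0, 3, 0], 28], [[0, 0, 0], [0, 0, 0], 28]])

```text
time: 6.1
tcp_pos: [0.6773, 0.1426, 0.055]
ee_rot: [3.137, 0.006, 0.843]
wrist_force: [-1.8, 0.2, -0.9]
grip_width: 0.333
```

```bash
python3 st.py w5; python3 - <<'E'
from h import *
c=optics.camera("wrist");im=c["img"]
print(np.round(c["cam_to_world"],3).tolist())
cv2.imwrite("pics/w5c.png",cv2.resize(im[180:330,190:320],None,fx=4,fy=4,interpolation=cv2.INTER_CUBIC)[:,:,::-1])
b=blobs(im,(45,100,60),(75,255,255));print(b,onz(c,b[0][1],.013))
print(onz(c,(245,282),.087))
E
```

```text
time 6.1
tcp_pos [0.6773 0.1426 0.055 ]
ee_rot [3.1373 0.0055 0.8432]
wrist_force [-1.7968  0.1856 -0.8554]
grip_width 0.3325
[[0.747, -0.629, -0.214, 0.734], [-0.665, -0.705, -0.248, 0.207], [0.005, 0.328, -0.945, 0.197], [0.0, 0.0, 0.0, 1.0]]
[([234, 188, 34, 24, 429], [250.45, 199.23])] [0.68512712 0.15757919 0.013     ]
[0.67556768 0.14900923 0.087     ]
```

View pics/w5c.png

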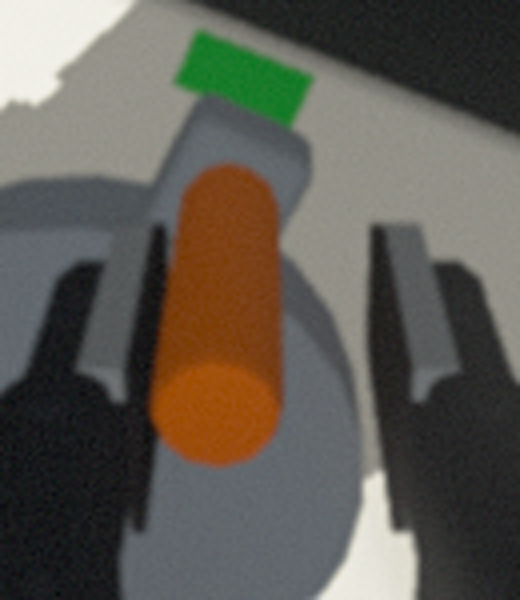

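The peg stands at the mark. Peg top at crop (217,413) gives cam ≈ -0.06 rad, inside ±0.2. Opening, rising straight up, and turning to the dock's yaw.

carry_out(deltas=[[[0, 0, 0], [0, 2, 0], 45], [[0, 0, 0], [0, 0, 0], 45], [[0, 0, 0], [0, 0, -30], 45], [[0, 0, 0], [0, 0, -40], 45], [[0, 0, 0], [0, 0, -40], 45], [[0, 0, 0], [0, 0, -40], 20], [[0, 0, 0.139], [0, 0, 0], 0], [[0, 0, 0.139], [0, 0, 0], 0], [[0, 0, 0.139], [0, 0, 0], 0], [[0, 0, 0], [0, 0, 0], 0]])

```text
time: 7.2
tcp_pos: [0.6817, 0.1404, 0.2133]
ee_rot: [3.131, -0.004, 0.41]
wrist_force: [-0.0, 0.4, -0.9]
grip_width: 0.0
```

```bash
python3 st.py w6 "[.4452,.0472,.2,.426]"; python3 - <<'E'
from h import *
c=optics.camera("scene");im=c["img"]
cv2.imwrite("pics/s6.png",cv2.resize(im[150:280,205:355],None,fx=4,fy=4,interpolation=cv2.INTER_CUBIC)[:,:,::-1])
E
```

```text
time 7.2
tcp_pos [0.6817 0.1404 0.2133]
ee_rot [ 3.1307 -0.0035  0.41  ]
wrist_force [-0.0276  0.3713 -0.9119]
grip_width 0.0001
rotvec [ 0.011 -0.003 -0.016] shift [-254.1   -8.9   12.3]
```

View pics/w6.png

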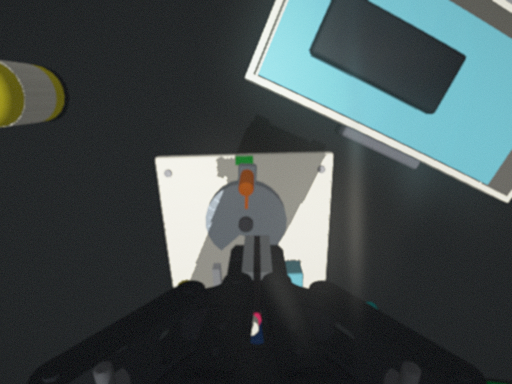

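View pics/s6.png

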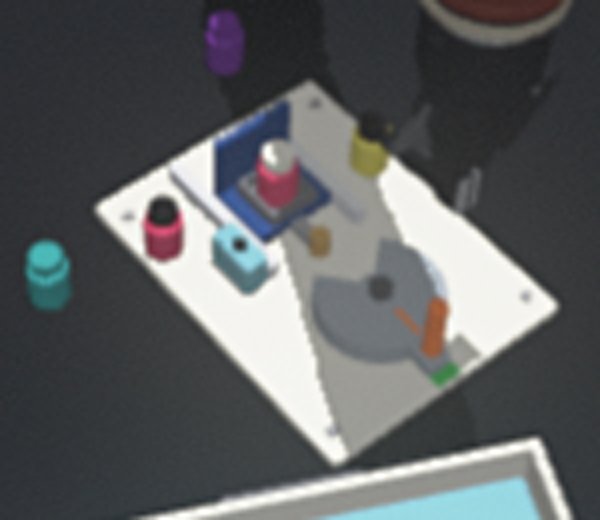

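Wrist view: hub (246,224), peg (247,185) and mark (244,160) are in line, and the notch faces the slide's roller. The slide is still back. Moving high over to behind the rear plate.

carry_out(deltas=[[[0.011, 0, -0.016], [-30, 0, 0], 0], [[0, 0, 0], [-45, -2, 0], 0], [[0, 0, 0], [-45, -2, 0], 0], [[0, 0, 0], [-45, -2, 0], 0], [[0, 0, 0], [-45, -2, 0], 0], [[0, 0, 0], [-35, -1, 0], 0], [[0, 0, 0], [-9, 0, 0], 0], [[0, 0, 0], [0, 0, 0], 0]])

```text
time: 8.1
tcp_pos: [0.4405, 0.0359, 0.2078]
ee_rot: [3.141, -0.003, 0.471]
wrist_force: [0.9, 0.5, -0.1]
grip_width: -0.002
```

```bash
python3 st.py w7 "[.4452,.0472,.052,.426]"
```

```text
time 8.1
tcp_pos [0.4405 0.0359 0.2078]
ee_rot [ 3.141e+00 -2.900e-03  4.714e-01]
wrist_force [ 0.8735  0.5011 -0.0626]
grip_width -0.0021
rotvec [ 0.001 -0.003  0.045] shift [  8.9  -8.  155.8]
```

View pics/w7.png

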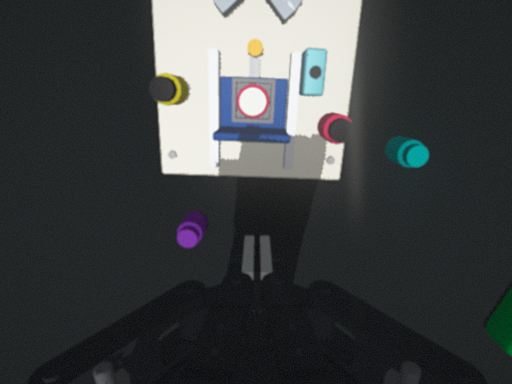

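Wrist view: rear plate top edge at row ~137, columns 214–291, cartridge in its cup (253,100), purple vial (190,235) to the left. Checking distances before descending.

```bash
python3 - <<'E'
from h import *
c=optics.camera("wrist")
def dock(p): 
    q=p[:2]-[.5526,.096];a=.426;return np.round([q[0]*np.cos(a)+q[1]*np.sin(a),-q[0]*np.sin(a)+q[1]*np.cos(a)],4)
for nm,uv,z in(("plate L",(214,135),.086),("plate R",(292,141),.086),("purple top",(188,237),.048),("cap",(253,101),.081),("yel",(163,89),.06),("pink",(341,130),.06),("rearcornerL",(162,174),.012),("R",(340,181),.012)):
    print(nm,onz(c,uv,z),dock(onz(c,uv,z)))
print("tcp",dock(manip.sense()["tcp_pos"]))
E
```

```text
plate L [0.46754582 0.09367334 0.086     ] [-0.0784  0.033 ]
plate R [0.49516    0.02731544 0.086     ] [-0.0807 -0.0388]
purple top [0.33791731 0.0747813  0.048     ] [-0.2043  0.0694]
cap [0.5102736  0.07527731 0.081     ] [-0.0471 -0.0014]
yel [0.48076134 0.15776555 0.06      ] [-0.0399  0.0859]
pink [ 0.52530312 -0.01585298  0.06      ] [-0.0711 -0.0906]
rearcornerL [0.38202856 0.13651046 0.012     ] [-0.1386  0.1074]
R [ 0.47350926 -0.06304649  0.012     ] [-0.1377 -0.1121]
tcp [-0.1257 -0.0087]
```

All consistent with the dock frame to ~2 mm. Aligning and descending behind the plate.

carry_out(deltas=[[[0, 0, 0.045], [6, -8, 0], 0], [[0, 0, 0], [0, 0, 35], 0], [[0, 0, 0], [0, 0, 40], 0], [[0, 0, 0], [0, 0, 40], 0], [[0, 0, 0], [0, 0, 0], 0]])

```text
time: 8.7
tcp_pos: [0.4511, 0.0471, 0.0913]
ee_rot: [3.13, -0.007, 0.43]
wrist_force: [0.0, -0.4, -0.1]
grip_width: 0.001
```

```bash
python3 st.py w8 "[.4452,.0472,.052,.426]"
```

```text
time 8.7
tcp_pos [0.4511 0.0471 0.0913]
ee_rot [ 3.1304 -0.0072  0.4297]
wrist_force [ 0.0276 -0.3532 -0.1279]
grip_width 0.0006
rotvec [ 0.011 -0.007  0.004] shift [-5.6 -3.  39.2]
```

carry_out(deltas=[[[0.011, -0.007, 0], [-6, -2, 15], 0], [[0, 0, 0], [-1, 0, 15], 0], [[0, 0, 0], [0, 0, 8], 0], [[0, 0, 0], [0, 0, 0], 0]])

```text
time: 9.15
tcp_pos: [0.4522, 0.0475, 0.0614]
ee_rot: [3.139, -0.009, 0.432]
wrist_force: [0.1, -0.5, -0.1]
grip_width: -0.001
```

```bash
python3 st.py w9 "[.4643,.0559,.052,.426]"
```

```text
time 9.15
tcp_pos [0.4522 0.0475 0.0614]
ee_rot [ 3.1386 -0.0094  0.4319]
wrist_force [ 0.0893 -0.5253 -0.0561]
grip_width -0.0006
rotvec [ 0.003 -0.009  0.006] shift [14.4 -2.6  9.6]
```

View pics/w9.png

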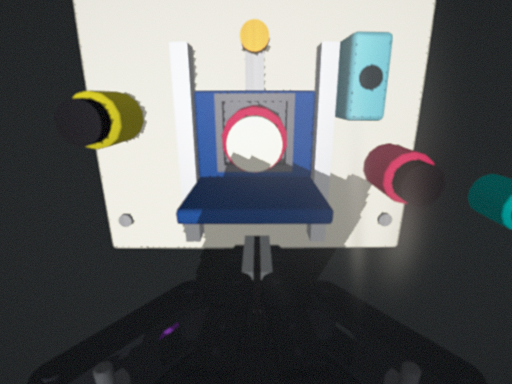

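Fingers (257,250) are centred behind the blue rear plate (180–330, row 215) and clear of it. Pushing gently forward.

carry_out(deltas=[[[0, -0.009, 0], [4, -2, 6], 0], [[0, 0, 0], [4, -1, 2], 0], [[0, 0, 0], [4, 0, 0], 0], [[0, 0, 0], [4, 0, 0], 0], [[0, 0, 0], [4, 0, 0], 0], [[0, 0, 0], [4, 0, 0], 0], [[0, 0, 0], [4, 0, 0], 0]])

```text
time: 9.9
tcp_pos: [0.4789, 0.0629, 0.0576]
ee_rot: [3.141, -0.002, 0.432]
wrist_force: [-2.6, -1.3, 0.9]
grip_width: 0.002
```

```bash
python3 st.py w10 "[.5007,.0724,.052,.426]"
```

```text
time 9.9
tcp_pos [0.4789 0.0629 0.0576]
ee_rot [ 3.1408e+00 -2.4000e-03  4.3180e-01]
wrist_force [-2.6175 -1.2532  0.9382]
grip_width 0.0016
rotvec [ 0.001 -0.002  0.006] shift [23.8  0.5  5.6]
```

View pics/w10.png

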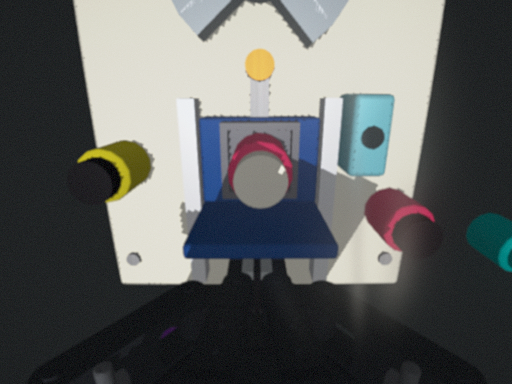

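The slide is moving under about 2.9 N, its roller (260,65) aimed at the notch mid-way between the cam horns. Continuing.

carry_out(deltas=[[[0, 0, 0], [4, 0, 0], 0], [[0, 0, 0], [4, 0, 0], 0], [[0, 0, 0], [4, 0, 0], 0], [[0, 0, 0], [4, 0, 0], 0], [[0, 0, 0], [4, 0, 0], 0], [[0, 0, 0], [2, 0, 0], 0]])

```text
time: 10.55
tcp_pos: [0.5011, 0.0731, 0.0576]
ee_rot: [3.14, -0.002, 0.432]
wrist_force: [-2.4, -0.5, 1.3]
grip_width: 0.0
```

```bash
python3 st.py w11 "[.5007,.0724,.052,.426]"
```

```text
time 10.55
tcp_pos [0.5011 0.0731 0.0576]
ee_rot [ 3.1403e+00 -2.4000e-03  4.3210e-01]
wrist_force [-2.3616 -0.4866  1.3112]
grip_width 0.0002
rotvec [ 0.001 -0.002  0.006] shift [-0.7  0.5  5.6]
```

View pics/w11.png

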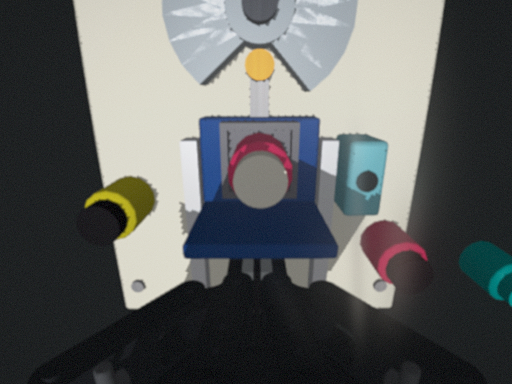

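The roller (260,65) is entering the notch and the force is still only drag, so it isn't on its stop yet. Pushing in 2 mm rows until the force rises.

carry_out(deltas=[[[0, 0, 0], [2, 0, 0], 0], [[0, 0, 0], [2, 0, 0], 0], [[0, 0, 0], [2, 0, 0], 0]])

```text
time: 10.9
tcp_pos: [0.5013, 0.0731, 0.0567]
ee_rot: [-3.14, 0.01, 0.431]
wrist_force: [-12.3, -3.5, 9.7]
grip_width: 0.0
```

carry_out(deltas=[[[0, 0, 0], [2, 0, 0], 0], [[0, 0, 0], [1, 0, 0], 0]])

```text
time: 11.1
tcp_pos: [0.5011, 0.073, 0.0564]
ee_rot: [-3.137, 0.016, 0.429]
wrist_force: [-5.2, -1.8, 4.3]
grip_width: -0.001
```

It's blocked at TCP dock x ≈ -56 mm (home predicted at -57), with the force rising to ~13 N. Backing off and rising, then verifying.

carry_out(deltas=[[[0, -0.016, 0], [-6, 0, 0], 0], [[0, 0, 0], [-12, 0, 0], 0], [[0, 0, 0], [-12, 0, 0], 0], [[0, 0, 0], [-5, 0, -20], 0], [[0, 0, 0], [0, 0, -40], 0], [[0, 0, 0], [0, 0, -40], 0], [[0, 0, 0], [0, 0, -30], 0], [[0, 0, 0], [0, 0, -10], 0], [[0, 0, 0], [0, 0, 0], 0]])

```text
time: 12.0
tcp_pos: [0.4688, 0.0564, 0.2008]
ee_rot: [-3.135, 0.029, 0.427]
wrist_force: [-0.6, -0.9, -0.3]
grip_width: 0.001
```

```bash
python3 st.py w12; python3 - <<'E'
from h import *
c=optics.camera("wrist")
def dock(p): 
    q=p[:2]-[.5526,.096];a=.426;return np.round([q[0]*np.cos(a)+q[1]*np.sin(a),-q[0]*np.sin(a)+q[1]*np.cos(a)],4)
im=c["img"]
print("green",[dock(onz(c,b[1],.013)) for b in blobs(im,(45,100,60),(75,255,255),(150,0,400,150))])
c2=optics.camera("scene")
cv2.imwrite("pics/s12.png",cv2.resize(c2["img"][150:280,205:355],None,fx=4,fy=4,interpolation=cv2.INTER_CUBIC)[:,:,::-1])
E
```

```text
time 12.0
tcp_pos [0.4688 0.0564 0.2008]
ee_rot [-3.1349  0.0291  0.4274]
wrist_force [-0.6231 -0.9434 -0.3323]
grip_width 0.0014
green []
```

View pics/w12.png

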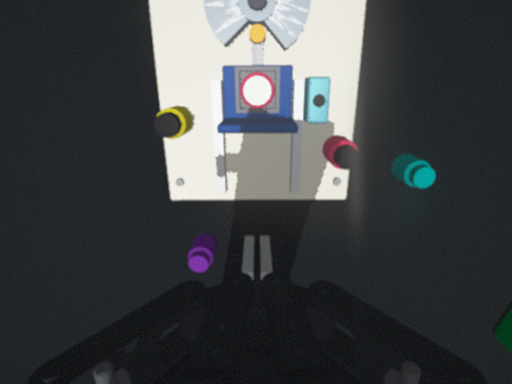

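View pics/s12.png

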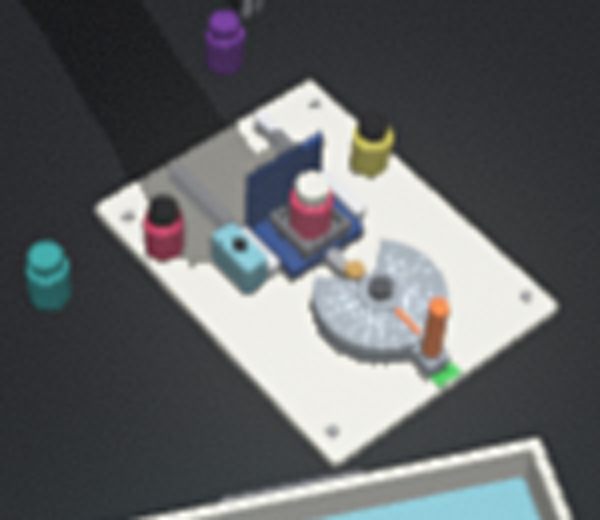

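The roller sits in the notch with the slide well forward, and the cartridge is upright in its cup. Measuring the travel numerically, same features before and after.

```bash
python3 - <<'E'
from h import *
def dock(p): 
    q=p[:2]-[.5526,.096];a=.426;return np.round([q[0]*np.cos(a)+q[1]*np.sin(a),-q[0]*np.sin(a)+q[1]*np.cos(a)],4)
c=optics.camera("wrist")
for nm,uv,z in(("plate L",(219,126.5),.086),("plate R",(297,126.5),.086),("cap",(257.3,91),.081),("rear corner L",(172,199.5),.012),("R",(347,199.5),.012),("hub",(258,2),.043)):print(nm,dock(onz(c,uv,z)))
# cap/roller shift in the scene camera
c=optics.camera("scene");o=np.load("pics/s.npy")
b0=[b for b in blobs(o,(160,120,60),(179,255,255),(255,180,300,220))];b1=[b for b in blobs(c["img"],(160,120,60),(179,255,255),(255,180,300,220))]
for b in b0+b1: print(b, dock(onz(c,b[1],.05)))
cap=lambda u,v:dock(onz(c,(205+(u+.5)/4-.5,150+(v+.5)/4-.5),.081))
cap5=lambda u,v:dock(onz(c,(205+(u+.5)/5-.5,160+(v+.5)/5-.5),.081))
print("cap before",cap5(348,140),"after",cap(312,185))
E
```

```text
plate L [-0.0393  0.0327]
plate R [-0.0392 -0.0352]
cap [-0.01   -0.0005]
rear corner L [-0.1385  0.105 ]
R [-0.1378 -0.1114]
hub [ 0.0655 -0.0009]
([269, 191, 11, 10, 62], [273.63, 195.69]) [-0.0439 -0.008 ]
([277, 198, 11, 11, 64], [282.16, 203.67]) [-0.0043 -0.0071]
cap before [-0.048  -0.0036] after [-0.008 -0.004]
```

Travel measures 40.3 mm (plate), 39.6 mm (pink body) and 40.0 mm (cap). The hand is clear, so I'm handing in.

```bash
python3 - <<'E'
from cell import manip
print(manip.sense()["time"]); print(manip.hand_in())
E
```

```text
12.25
the job is handed in; nothing more can be done
None
```

I turned the cam clockwise from about 0.85 rad with the peg loosely caged between the fingers. With the peg at the green mark, I pushed the slide forward by its rear plate with shut fingers until it met its stop. Then I backed off, raised the hand clear (z ≈ 0.20 m) and handed in at 12.25 s; the hand-in gave no verdict.

**Cam:** about -0.06 rad just before release, and the peg, hub and mark lined up in the picture taken after the hand rose. After the slide push I only checked it by eye: the peg is at the mark and the roller is in the notch.

**Slide travel:** 40.3 mm from the plate in the wrist view, 39.6 mm from the pink body and 40.0 mm from the cap in the scene view. The wrist view of the cap gave 37.1 mm, the lowest reading. The push stopped where expected, with the force rising to about 13 N.

**Cartridge and other things:** the cartridge stood upright and centred in its cup by eye. The two spare vials looked unmoved; I did not measure them, or check the bottles, swab cup, wipes and probe again at the end.

**Disagreements:** the first scene and top views differed by 5–9 mm in x. I worked from the wrist view, which agreed with the top view's dock fit to about 2 mm. The arm often stopped short of the commanded shift, by up to about 12 mm in height, and I corrected for this along the way.

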